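# Square a parcel up on the bench scale and weigh it

### The job

The flat parcel was shoved to the back of the scale, hanging over the platter next to the display tower. Slide it back with light fingertip pressure so that it sits square in the middle of the platter with no edge hanging over, let go, and then press the green key to take the weight. The scale takes 2.2 kg at most, parcel included, so never lean on it harder than that, and leave the other things on the bench where they are.

Things in the scene. Friction and masses are not known exactly. Their poses are not given: they have to be found in the camera images.
- platter: the scale's polished steel weighing platter: flat, level, stiffly sprung on its load cell (sinks 1 mm for 35 N, cannot shift or tip), 152 mm along its x by 192 mm along its y, top 48 mm above the bench. Origin at the centre of its top face; +x points to the back of the scale, +y to its left as the operator sees it, z up
- tower (a point): foot of the grey display tower, which stands across the back of the scale (200 mm wide, 46 mm thick, top 208 mm above the bench). This point: middle of the tower's front face, level with the platter's top, 117 mm behind the platter's centre. No gripper fits between the parcel and the tower
- parcel: loose, stiff, closed flat carton, pale with a brown tape band, 140 mm (its x) by 180 mm (its y) by 50 mm high, 0.48 to 0.66 kg, too wide to grip. Origin at the centre of its underside, z up. It starts on the platter, 20 to 29 mm too far back, up to 35 mm to one side, up to 0.15 rad askew
- lid (a point): centre of the parcel's flat top, 50 mm above its underside. Pressing here with some 11 N and moving sideways drags it (friction about 0.43 on the steel, 0.75 under the fingertips); pressed with less than about 1.4 times its own weight it stays put and the fingers slip. The parcel is rigid: half a millimetre too deep adds several newtons
- corner_nl (a point): underside corner of the parcel at its -x, +y (near left), 70 and 90 mm from its origin
- corner_nr (a point): underside corner of the parcel at its -x, -y (near right)
- corner_fl (a point): underside corner of the parcel at its +x, +y (far left)
- corner_fr (a point): underside corner of the parcel at its +x, -y (far right)
- key (a joint): the round green key, 24 mm across, on the key panel at the front left of the scale: travel in m, 0 released, 0.005 fully down; it is sprung, moves straight down, needs about 4 N and comes back up when released
- key_top (a point): centre of the green key's top face, 118 mm in front of and 56 mm left of the platter's centre, 39 mm above the bench when released
- scale: the whole scale, grey and black, 320 mm deep by 200 mm wide, fixed to the bench; origin on the bench straight below the platter's centre, axes as the platter's
- tape_roll: bystander: roll of brown packing tape, 100 mm across, 48 mm high, left of the scale; origin at the centre of its underside
- small_carton: bystander: small brown carton 110 x 85 x 35 mm, right of the scale; origin at the centre of its underside
- pen_cup: bystander: blue cup with pens, 80 mm across, 100 mm high, pens up to 151 mm; origin at the centre of its underside
- tape_dispenser: bystander: black desk tape dispenser 150 x 60 x 86 mm; origin at the centre of its underside
- paste_tin: bystander: red jar with a steel cap, 76 mm across, 85 mm high; origin at the centre of its underside
- screwdriver: bystander: screwdriver lying flat; origin at its middle, on the bench
Not all that is in view belongs to the job. What is shaped like the parcel but orange or purple is not meant.

How it is judged:
By the outcome, as a careful person would: the job done as asked, in the order asked, and still so for the second after the job is handed in, with the robot touching nothing.
It also fails if it takes over 64 s, if anything falls off the work surface, if the arm or the gripper's body presses on something with over 40 N, if the wrist force passes 120 N, or if a joint passes its speed limit or range.

### The arm

A 6-joint arm with a two-finger parallel gripper is mounted at the origin on the work surface. World frame = base frame: x ahead of the robot, y to its left, z up, the work surface at z = 0. Lengths are in m, angles in rad, forces in N, time in s.
With the tool pointing down it reaches from about 0.25 to 0.775 m from the base axis. Payload 8.9 kg.
Tool frame: the origin (TCP) lies between the finger pads; the fingertips stand 8 mm ahead of it and the grasp point (between the pads) lies 11 mm behind it (ctrl.tip_extent is the y of the fingertips in the tool frame, in m); y points along the fingers, z is the direction in which the jaws open and shut, and the axes are right-handed (so a half turn about y gives the same grasp; the last joint's range is limited). The gripper opens to 85 mm and grips with 20 to 120 N. Pads are 22 mm wide; open, the fingers measure 114 mm over their backs; the gripper's body (76 mm by 85 mm) begins 54 mm behind the grasp point. The pads swing forward as they close: fully open they stand 13 mm farther back than shut.
Start: joints at [1.177, 0.291, -0.153, 1.127, 0, 1.431], TCP at [0.132, 0.508, 0.239] pointing down, gripper open.
Joint ranges: [-2.52, 2.52], [-0.91, 1.74], [-1.3, 1.37], [-1.96, 2.02], [-1.52, 1.47], [-3.14, 3.14]. Speed limits (rad/s): [2.22, 2.22, 2.79, 3.14, 3.14, 3.14].

### API

Orientations are given as a 3x3 rotation matrix whose columns are the frame's x, y, z axes.
In Python, from workcell import ctrl gives the robot as it stands.
- The arm moves only by the shell command python3 -m handwheel 'ROWS' [FORCE]. ROWS is text: rows parted by semicolons, each of 5 numbers parted by spaces: the shift along the tool's x, y, z as a fraction of full scale, then the turn about the tool's y as a fraction of full scale, then the gripper's target within -1 to 1 (fully open at 1, half-way at 0, shut at -1). A call has 1 to 12 rows; each row is the pose to reach, as a shift and turn from the pose commanded when the call began, along the tool's axes at that moment; what a row does not reach only later rows make up. Full scale, the value 1, is 500 mm for a shift and 90 degrees for a turn. A row lasts 1/10 s, in which the tool goes at most 50 mm and 8.59 degrees, less where a joint would pass 70% of its speed; a pose out of reach is approached as far as the arm can. A call with a number of a shift or a turn outside -1 to 1 is refused whole. A call with a gripper value outside its range is refused whole. The fingers move at their own pace and stop on an object; FORCE is the grip in N (left out, the last holds). Time passes only in rows, so rows that repeat a pose let the fingers close. It gives the time, the measured TCP pose, the force and the opening at its end, in the units of the state.
- ctrl.get_state(): the state, without advancing time (a new reading comes with each control period).
- ctrl.grab_frame(name): name is "side" or "top"; returns a dict with "color" (480x640x3 uint8, blue, green, red), "fx", "fy", "cx", "cy" (pixels), "R" (3x3) and "t" (3): a world point X has camera coordinates R X + t. Camera axes: x right, y down, z forward; pixel columns grow to the right and rows downward; lengths in m; the calibration is good to about 2 mm. A picture is of the moment at which its call begins. There is no depth.
- ctrl.finish_job(): hands the job in, once; it reports no verdict.
The state is a dict: "time": time; "qpos": joint angles; "joint_vel": joint speeds; "tau": joint torques, N m; "tool_pos": TCP position; "ee_rot": TCP orientation; "contact_force": force on the tool from outside, world axes, zero at the start; "ft_torque": the same for the moment, N m; "opening": finger opening in m.
Only numpy, scipy, OpenCV 4.12 (cv2) and the standard library are available. Lean on these libraries where they do the work, as an engineer would, in place of code of your own. Each camera call takes 0.05 s, during which the arm holds its last target. There are 200 camera calls.

## Working session

There is one attempt and no reset: what is moved stays moved. The work goes in short steps, Python scripts to look and compute and a shell command to move; the robot and the scene stay as the last step left them, time stands still between calls to the robot, and variables do not carry over. Pictures are saved under pics/ and viewed, about 8 in all and at most 12, crops included, and the job is handed in when it is done.

```bash
mkdir -p pics; ls; python3 - <<'E'
from workcell import ctrl
import cv2,numpy as np
s=ctrl.get_state()
for k in s: print(k,np.round(s[k],3).tolist())
print(ctrl.tip_extent)
for n in("top","side"):
    f=ctrl.grab_frame(n); cv2.imwrite(f"pics/{n}0.png",f["color"]); print(n,f["fx"],f["fy"],f["cx"],f["cy"],np.round(f["R"],4).tolist(),np.round(f["t"],4).tolist())
E
```

```text
pics
time 0.0
qpos [1.177, 0.291, -0.154, 1.127, 0.0, 1.432]
joint_vel [-0.0, 0.001, -0.0, -0.001, 0.001, -0.0]
tau [0.001, -53.715, 33.137, 0.016, -0.0, 0.0]
tool_pos [0.132, 0.508, 0.239]
ee_rot [[0.968, -0.001, 0.252], [-0.252, -0.001, 0.968], [-0.0, -1.0, -0.001]]
contact_force [0.331, 0.599, -0.134]
ft_torque [0.019, 0.025, -0.007]
opening 0.085
0.008
top 518.8835726708113 518.8835726708113 315.5051708485409 239.01276904821242 [[0.027, -0.9996, 0.0117], [-0.9931, -0.0282, -0.1142], [0.1145, -0.0085, -0.9934]] [-0.0202, 0.481, 1.437]
side 461.5829283692435 461.5829283692435 317.24880840765064 238.1666047258411 [[0.8449, -0.5349, 0.0001], [-0.2962, -0.4681, -0.8326], [0.4454, 0.7034, -0.5539]] [-0.3828, 0.1959, 1.2245]
```

View pics/top0.png

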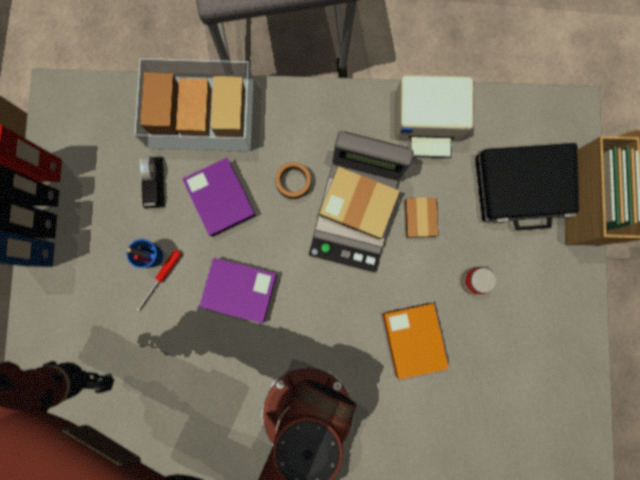

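View pics/side0.png

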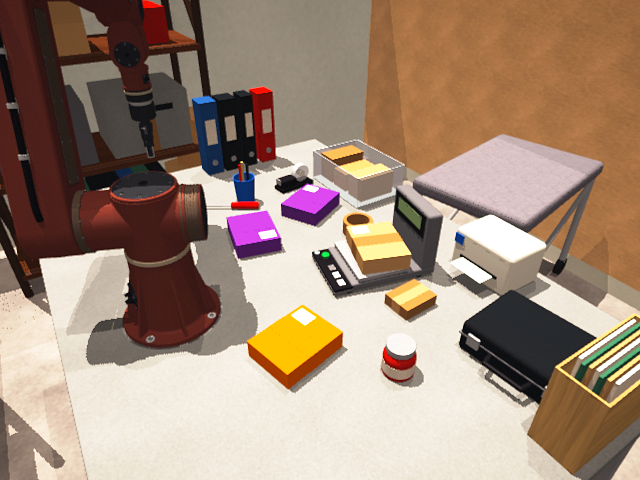

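The parcel on the scale is the pale, brown-banded carton at top (360,203) / side (378,247). The orange box at (416,340) and the purple ones at (219,197) and (238,290) have the same shape but the wrong colour. An enlarged crop will confirm this.

```bash
python3 - <<'E'
import cv2
a=cv2.imread("pics/top0.png")[125:275,290:450]
b=cv2.imread("pics/side0.png")[180:300,300:460]
cv2.imwrite("pics/c0.png",cv2.resize(a,None,fx=4,fy=4,interpolation=cv2.INTER_CUBIC))
cv2.imwrite("pics/c1.png",cv2.resize(b,None,fx=5,fy=5,interpolation=cv2.INTER_CUBIC))
E
```

```text
(no output)
```

View pics/c0.png

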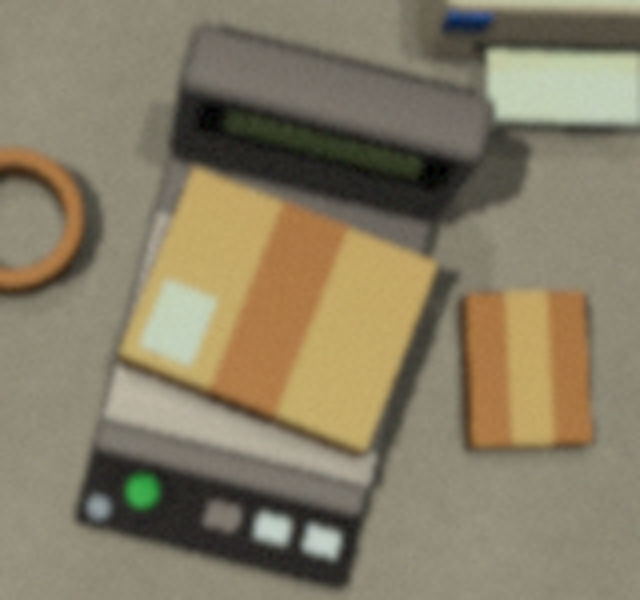

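View pics/c1.png

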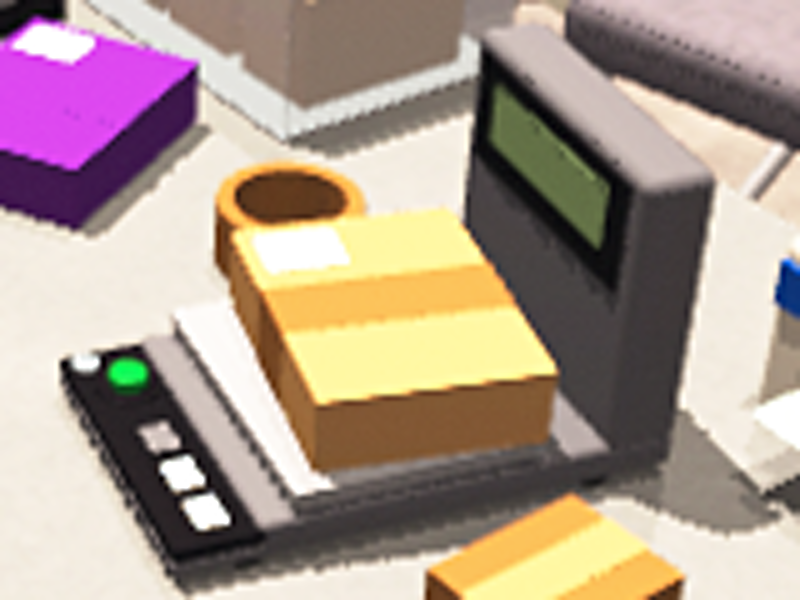

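The crops confirm it: the pale carton with the brown band sits askew on the platter, top-crop corners about (190,168), (438,262), (365,450), (120,358). The green key is at crop (142,491). The platter's front edge runs from (105,415) to (372,483).

```bash
cat > h.py <<'E'
from workcell import ctrl
import cv2,numpy as np
def cast(f,uv,z):
    uv=np.atleast_2d(uv).astype(float); R=np.array(f["R"]);t=np.array(f["t"])
    d=np.c_[(uv[:,0]-f["cx"])/f["fx"],(uv[:,1]-f["cy"])/f["fy"],np.ones(len(uv))]@R
    c=-R.T@t
    return (c+d*((z-c[2])/d[:,2])[:,None])[:,:2]
def big(m):
    return max(cv2.findContours(m,cv2.RETR_EXTERNAL,cv2.CHAIN_APPROX_NONE)[0],key=cv2.contourArea)
def parcel(f,z=.098):
    im=f["color"]; hsv=cv2.cvtColor(im,cv2.COLOR_BGR2HSV)
    m=((hsv[...,0]<30)&(hsv[...,1]>85)&(hsv[...,2]>100)).astype(np.uint8)*255
    roi=np.zeros_like(m); roi[150:260,310:403]=255; m&=roi
    c=big(m)[:,0]; w=cast(f,c,z)
    (cx,cy),(a,b),ang=cv2.minAreaRect((w*1000).astype(np.float32))
    B=cv2.boxPoints(((cx,cy),(a,b),ang))/1000
    e=B[1]-B[0]; g=B[2]-B[1]; l=e if np.linalg.norm(e)>np.linalg.norm(g) else g
    l=l*np.sign(l[1])   # parcel +y dir
    return np.array([cx,cy])/1000,np.arctan2(-l[0],l[1]),(a,b)
def key(f,z=.039):
    im=f["color"].astype(int); m=((im[...,1]>im[...,0]+50)&(im[...,1]>im[...,2]+50)).astype(np.uint8)*255
    roi=np.zeros_like(m); roi[230:270,300:350]=255
    M=cv2.moments(m&roi,True); p=(M["m10"]/M["m00"],M["m01"]/M["m00"]); return p,cast(f,p,z)[0]
E
python3 - <<'E'
from h import *
f=ctrl.grab_frame("top")
print("parcel",parcel(f)); 
kp,k=key(f);print("key",kp,k); g=ctrl.grab_frame("side"); print("side key",key(g))
cr=lambda P:(np.array(P,float)+.5)/4-.5+[290,125]
e=cast(f,cr([(105,415),(372,483)]),.048); print("front edge",e,np.linalg.norm(e[1]-e[0]))
w=cast(f,cr([(222,516),(272,528),(321,541)]),.039);print(w)
tw=cast(f,cr([(190,35),(490,108),(485,162),(180,88)]),.208);print("tower",tw,np.linalg.norm(np.diff(tw,axis=0),axis=1))
for n,v in(("edge",e[0]-e[1]),("keys",w[0]-w[2]),("key-all",k-w[2]),("tower",tw[0]-tw[1]),("tower f",tw[3]-tw[2])): print(n,np.arctan2(-v[0],v[1]))
th=np.arctan2(-(e[0]-e[1])[0],(e[0]-e[1])[1])
for th in(th,):
  R=np.array([[np.cos(th),-np.sin(th)],[np.sin(th),np.cos(th)]])
  print("C from key",k-R@[-.118,.056],"edge",e.mean(0)+R@[.076,0],"tower",tw.mean(0)-R@[.14,0], "towerdir",)
E
```

```text
parcel (array([ 0.57738422, -0.12239915]), np.float32(-0.3537136), (181.90948486328125, 146.76980590820312))
key (325.0701754385965, 247.47368421052633) [ 0.4570223  -0.03414439]
side key ((325.09302325581393, 254.37209302325581), array([ 0.45442132, -0.04162356]))
front edge [[ 0.50892505 -0.00691115]
 [ 0.4665107  -0.19394793]] 0.19178564481251326
[[ 0.44134058 -0.09059497]
 [ 0.43391542 -0.12568706]
 [ 0.42577717 -0.1600645 ]]
tower [[ 0.73144364 -0.05278814]
 [ 0.68975924 -0.24342633]
 [ 0.65473714 -0.24047002]
 [ 0.69676159 -0.04724069]] [0.19514228 0.03514666 0.19774637]
edge -0.22299859344918108
keys -0.22039300262120595
key-all -0.24322217567415585
tower -0.21526906156441264
tower f -0.21415001025683042
C from key [ 0.55971579 -0.11485404] edge [ 0.56183601 -0.11723732] tower [ 0.55664199 -0.1150196 ] towerdir
```

Measurements agree to within 2–3 mm. The platter centre is about (0.560,-0.116) with yaw -0.22. The parcel is about 20 mm too far back, 3 mm to the right, and about -0.134 rad askew. I'll press with open fingers spread along the parcel's long axis, then drag and rotate. First move: over the parcel at a safe height.

```bash
python3 -m handwheel '0.2 0 -0.16 0.02 1;0.4 0 -0.32 0.04 1;0.58 0 -0.47 0.064 1;0.58 0 -0.47 0.064 1;0.58 0 -0.47 0.064 1;0.58 0 -0.47 0.064 1;0.58 0 -0.47 0.064 1;0.58 0 -0.47 0.064 1;0.58 0 -0.47 0.064 1;0.58 0 -0.47 0.064 1;0.58 0 -0.47 0.064 1' 20
cat > go.py <<'E'
import sys,numpy as np
from workcell import ctrl
s=ctrl.get_state(); R=np.array(s["ee_rot"]); p=np.array(s["tool_pos"])
print("t",s["time"],"p",p.round(4),"yaw",round(float(np.arctan2(-R[0,2],R[1,2])),4),"F",np.round(s["contact_force"],2),"M",np.round(s["ft_torque"],3))
if len(sys.argv)>3:
    t=np.array([float(a) for a in sys.argv[1:4]]); print("shift",(R.T@(t-p)/.5).round(4))
    if len(sys.argv)>4: print("turn",(np.arctan2(-R[0,2],R[1,2])-float(sys.argv[4]))/(np.pi/2))
E
python3 go.py .579 -.096 .2 -.354
```

```text
time: 1.3
tool_pos: [0.3532, 0.2081, 0.2392]
ee_rot: [[0.938, -0.0, 0.347], [-0.347, 0.0, 0.938], [-0.0, -1.0, -0.0]]
contact_force: [-1.2, -0.7, 0.6]
opening: 0.0855
t 1.3 p [0.3532 0.2081 0.2392] yaw -0.3546 F [-1.23 -0.72  0.56] M [ 0.005 -0.016  0.013]
shift [ 0.6348  0.0782 -0.4135]
turn -0.00038863609472252684
```

```bash
python3 -m handwheel '0.2 0 -0.13 0 1;0.4 0 -0.26 0 1;0.635 0 -0.413 0 1;0.635 0 -0.413 0 1;0.635 0 -0.413 0 1;0.635 0 -0.413 0 1;0.635 0 -0.413 0 1;0.635 0 -0.413 0 1;0.635 0 -0.413 0 1;0.635 0 -0.413 0 1;0.635 0.1 -0.413 0 1;0.635 0.2 -0.413 0 1' 20 >/dev/null
python3 -m handwheel '0 0.05 0 0 1;0 0.05 0 0 1;0 0.05 0 0 1;0 0.05 0 0 1' >/dev/null; python3 go.py .579 -.096 .1 -.354
python3 - <<'E'
from h import *
f=ctrl.grab_frame("side"); cv2.imwrite("pics/s1.png",cv2.resize(f["color"][150:300,290:490],None,fx=4,fy=4,interpolation=cv2.INTER_CUBIC))
E
```

```text
t 2.9 p [ 0.5808 -0.0961  0.1166] yaw -0.3542 F [0.06 0.49 0.21] M [ 0.025  0.02  -0.042]
shift [-0.0035  0.0331 -0.0011]
turn -0.00015385605290646506
```

View pics/s1.png

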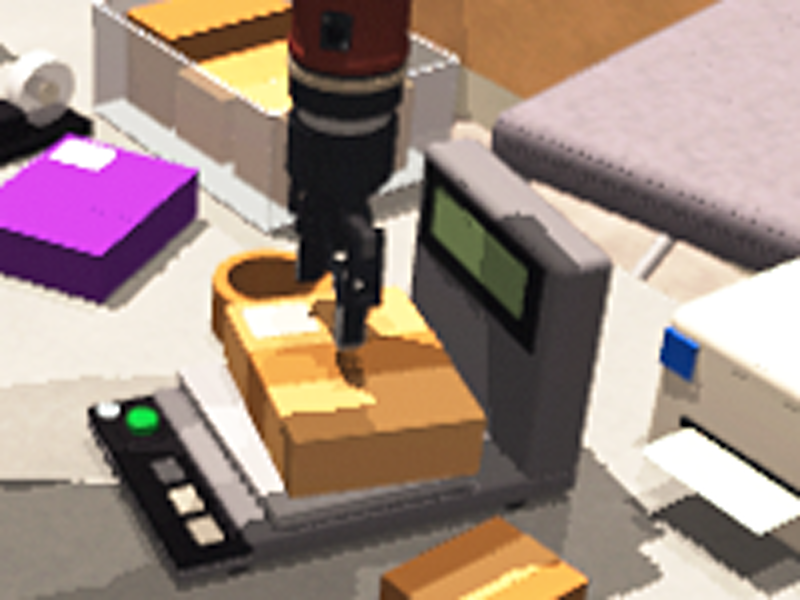

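Fingers sit over the lid, around crop (345,340), with the left one over the label end and the tower clear. Lowering in small steps.

```bash
for i in 1; do python3 -m handwheel '0 0.006 0 0 1;0 0.012 0 0 1;0 0.018 0 0 1;0 0.018 0 0 1;0 0.018 0 0 1' ; done | grep -E "pos|force"
python3 -m handwheel '0 0.003 0 0 1;0 0.006 0 0 1;0 0.006 0 0 1'| grep -E "pos|force"
python3 -m handwheel '0 0.002 0 0 1;0 0.004 0 0 1;0 0.004 0 0 1'| grep -E "pos|force"
```

```text
tool_pos: [0.5794, -0.0965, 0.1052]
contact_force: [-0.2, -0.1, -1.2]
tool_pos: [0.5794, -0.0965, 0.1021]
contact_force: [0.7, 0.2, -0.3]
tool_pos: [0.5795, -0.0965, 0.1002]
contact_force: [-0.3, -0.6, 0.6]
```

```bash
python3 -m handwheel '0 0.002 0 0 1;0 0.004 0 0 1;0 0.006 0 0 1;0 0.006 0 0 1'| grep -E "pos|force"
python3 -m handwheel '0 0.002 0 0 1;0 0.002 0 0 1'| grep -E "pos|force"
python3 -m handwheel '0 0.002 0 0 1;0 0.002 0 0 1'| grep -E "pos|force"
```

```text
tool_pos: [0.5795, -0.0965, 0.0971]
contact_force: [-0.2, 0.6, -0.3]
tool_pos: [0.5795, -0.0965, 0.0962]
contact_force: [-0.3, 0.2, 0.7]
tool_pos: [0.5795, -0.0965, 0.0952]
contact_force: [-0.2, -0.1, -0.1]
```

```bash
python3 -m handwheel '0 0.002 0 0 1;0 0.002 0 0 1'| grep -E "pos|force"
python3 -m handwheel '0 0.001 0 0 1;0 0.001 0 0 1'| grep -E "pos|force"
python3 -m handwheel '0 0.001 0 0 1;0 0.001 0 0 1'| grep -E "pos|force"
```

```text
tool_pos: [0.5795, -0.0965, 0.0942]
contact_force: [-0.3, 0.5, 0.1]
tool_pos: [0.5795, -0.0965, 0.0937]
contact_force: [0.2, 1.0, 0.5]
tool_pos: [0.5795, -0.0965, 0.0933]
contact_force: [0.0, 0.4, -0.2]
```

```bash
python3 -m handwheel '0 0.001 0 0 1;0 0.001 0 0 1'| grep -E "pos|force"
python3 -m handwheel '0 0.001 0 0 1;0 0.001 0 0 1'| grep -E "pos|force"
```

```text
tool_pos: [0.5795, -0.0965, 0.0928]
contact_force: [-0.7, -0.4, 0.3]
tool_pos: [0.5796, -0.0965, 0.0925]
contact_force: [-0.4, 0.6, 3.3]
```

```bash
python3 -m handwheel '0 0.0006 0 0 1;0 0.0006 0 0 1;0 0.0006 0 0 1'| grep -E "pos|force"; python3 go.py
```

```text
tool_pos: [0.5796, -0.0965, 0.0924]
contact_force: [-2.4, 0.4, 5.4]
t 6.15 p [ 0.5796 -0.0965  0.0924] yaw -0.3553 F [-2.41  0.44  5.36] M [0.076 0.48  0.002]
```

```bash
python3 -m handwheel '0 0.0005 0 0 1;0 0.001 0 0 1;0 0.001 0 0 1'>/dev/null; python3 go.py
```

```text
t 6.45 p [ 0.5796 -0.0965  0.0923] yaw -0.3553 F [-3.93  1.75  9.89] M [ 0.125  0.698 -0.013]
```

```bash
python3 -m handwheel '-0.002 0 0 -0.003 1;-0.004 0 0 -0.007 1;-0.006 0 0 -0.01 1;-0.008 0 0 -0.014 1'>/dev/null; python3 go.py
```

```text
t 6.85 p [ 0.5775 -0.0957  0.0924] yaw -0.3332 F [ 4.21 -2.2   5.71] M [-0.386 -0.927  0.012]
```

```bash
python3 -m handwheel '0 0.0007 0 0 1;0 0.0014 0 0 1;0 0.0014 0 0 1'>/dev/null; python3 go.py;  python3 -m handwheel '-0.002 0 0 -0.003 1;-0.004 0 0 -0.007 1;-0.004 0 0 -0.007 1'>/dev/null; python3 go.py; python3 - <<'E'
from h import *
f=ctrl.grab_frame("top"); cv2.imwrite("pics/t2.png",f["color"]); cv2.imwrite("pics/t2c.png",cv2.resize(f["color"][125:275,290:450],None,fx=4,fy=4,interpolation=cv2.INTER_CUBIC))
E
```

```text
t 7.15 p [ 0.5775 -0.0957  0.0922] yaw -0.3331 F [ 2.85 -1.68 11.93] M [-0.307 -0.407  0.156]
t 7.45 p [ 0.5765 -0.0953  0.0923] yaw -0.3221 F [ 6.63 -3.09  8.23] M [-0.488 -1.219  0.022]
```

View pics/t2c.png

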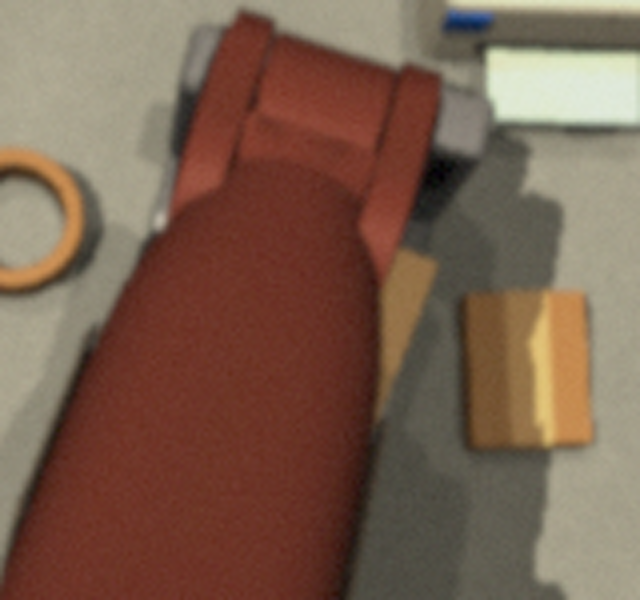

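The arm hides the parcel from above (only its right end shows, around crop (405,300)), so I'll track with forces and the side view. More normal force is needed during the drag.

```bash
python3 -m handwheel '0 0.0006 0 0 1;0 0.0012 0 0 1;0 0.0012 0 0 1'>/dev/null; python3 go.py;  python3 -m handwheel '-0.002 0.0002 0 -0.003 1;-0.004 0.0004 0 -0.007 1;-0.004 0.0004 0 -0.007 1'>/dev/null; python3 go.py; python3 - <<'E'
from h import *
f=ctrl.grab_frame("side"); cv2.imwrite("pics/s2.png",f["color"])
E
```

```text
t 7.8 p [ 0.5765 -0.0953  0.0922] yaw -0.3222 F [ 3.85 -0.76 13.91] M [-0.347 -0.739  0.148]
t 8.1 p [ 0.5756 -0.095   0.0922] yaw -0.3113 F [ 6.98 -2.32 11.75] M [-0.573 -1.467  0.082]
```

```bash
cat > trk.py <<'E'
from h import *
import sys
P=np.array([(318,403),(318,470),(555,377),(548,440),(235,232)],np.float32)/5+np.float32([300,180])
Z=[.098,.048,.098,.048,.098]
a=cv2.imread("pics/side0.png",0); f=ctrl.grab_frame("side"); b=cv2.cvtColor(f["color"],cv2.COLOR_BGR2GRAY)
cv2.imwrite(sys.argv[1],f["color"])
p0=cv2.cornerSubPix(a,P.copy().reshape(-1,1,2),(2,2),(-1,-1),(3,30,.01))
p,st,er=cv2.calcOpticalFlowPyrLK(a,b,p0,None,winSize=(11,11),maxLevel=2)
th=-.22;R=np.array([[np.cos(th),-np.sin(th)],[np.sin(th),np.cos(th)]]);C=np.array([.5605,-.116])
for i in range(5):
    A=cast(f,p0[i],Z[i])[0];B=cast(f,p[i],Z[i])[0]
    print(p0[i,0].round(1),p[i,0].round(1),"platter mm",((A-C)@R*1000).round(1),"->",((B-C)@R*1000).round(1),er[i])
E
python3 trk.py pics/s3.png; python3 - <<'E'
import cv2
b=cv2.imread("pics/s3.png")[180:300,300:460]
cv2.imwrite("pics/s3c.png",cv2.resize(b,None,fx=5,fy=5,interpolation=cv2.INTER_CUBIC))
E
```

```text
[363.4 260.5] [359.6 253.5] platter mm [-61.4 -89.3] -> [-57.8 -55.9] [15.736053]
[361.8 273.5] [358.1 267.4] platter mm [-60.  -82.2] -> [-58.4 -53. ] [21.226757]
[411.1 253.8] [409.4 253.2] platter mm [  75.8 -105. ] -> [  72.8 -100.9] [27.493544]
[409.6 268. ] [437.5 272. ] platter mm [  77.6 -104.8] -> [ 142.  -147.5] [44.741478]
[345.6 226.9] [345.6 227. ] platter mm [-41.   84.8] -> [-41.1  84.3] [5.1058884]
```

View pics/s3c.png

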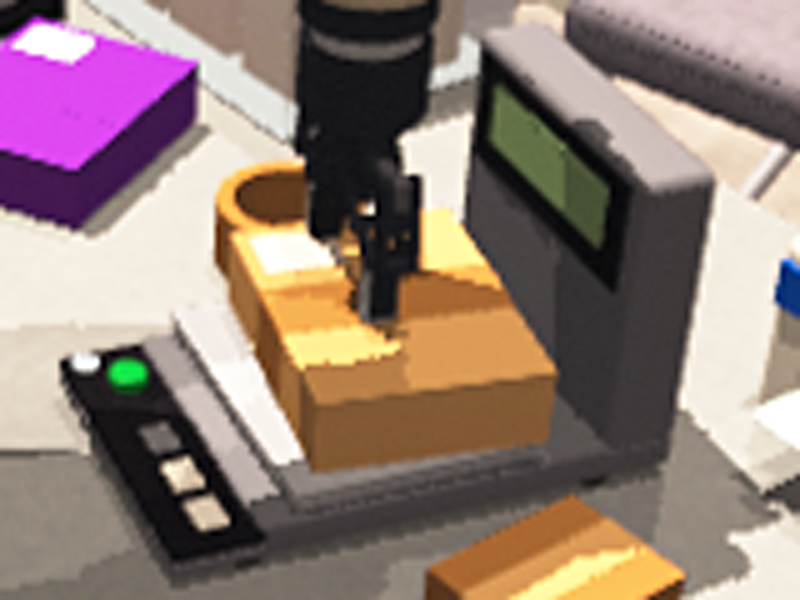

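The parcel hasn't moved yet: the corner at (318,405) in the side crop is where it was, and the fingers slipped while too light. Continuing at 12–13 N, straight drag.

```bash
python3 -m handwheel '-0.002 0.0003 0 0 1;-0.004 0.0005 0 0 1;-0.004 0.0005 0 0 1'>/dev/null; python3 go.py;  python3 -m handwheel '-0.002 0 0 0 1;-0.004 0 0 0 1;-0.006 0 0 0 1'>/dev/null; python3 go.py; python3 trk.py pics/s4.png | tail -1;python3 go.py
```

```text
t 8.5 p [ 0.5742 -0.0946  0.0922] yaw -0.3113 F [ 8.52 -2.73 11.95] M [-0.644 -1.674  0.065]
t 8.8 p [ 0.5714 -0.0937  0.0922] yaw -0.3111 F [ 8.83 -1.71 12.1 ] M [-0.672 -1.785  0.198]
[345.6 226.9] [345.4 227.1] platter mm [-41.   84.8] -> [-42.2  84. ] [20.957645]
t 8.85 p [ 0.5713 -0.0936  0.0922] yaw -0.3111 F [ 7.82 -2.95 12.62] M [-0.597 -1.587  0.148]
```

```bash
python3 -m handwheel '-0.002 0.0003 0 0 1;-0.004 0.0003 0 0 1;-0.006 0.0003 0 0 1;-0.008 0.0003 0 0 1'>/dev/null; python3 go.py; python3 trk.py pics/s5.png;  python3 - <<'E'
import cv2
b=cv2.imread("pics/s5.png")[180:300,300:460]
cv2.imwrite("pics/s5c.png",cv2.resize(b,None,fx=5,fy=5,interpolation=cv2.INTER_CUBIC))
E
```

```text
t 9.25 p [ 0.5678 -0.0925  0.0922] yaw -0.3111 F [ 7.66 -2.31 13.33] M [-0.688 -1.759  0.201]
[363.4 260.5] [357.1 253.9] platter mm [-61.4 -89.3] -> [-64.9 -55.1] [17.42278]
[361.8 273.5] [355.9 267. ] platter mm [-60.  -82.2] -> [-63.5 -49.3] [28.151602]
[411.1 253.8] [407.  253.4] platter mm [  75.8 -105. ] -> [ 66.1 -99.7] [28.560951]
[409.6 268. ] [437.1 270.7] platter mm [  77.6 -104.8] -> [ 144.2 -141.9] [43.08368]
[345.6 226.9] [345.3 227.2] platter mm [-41.   84.8] -> [-42.5  83.6] [33.152634]
```

View pics/s5c.png

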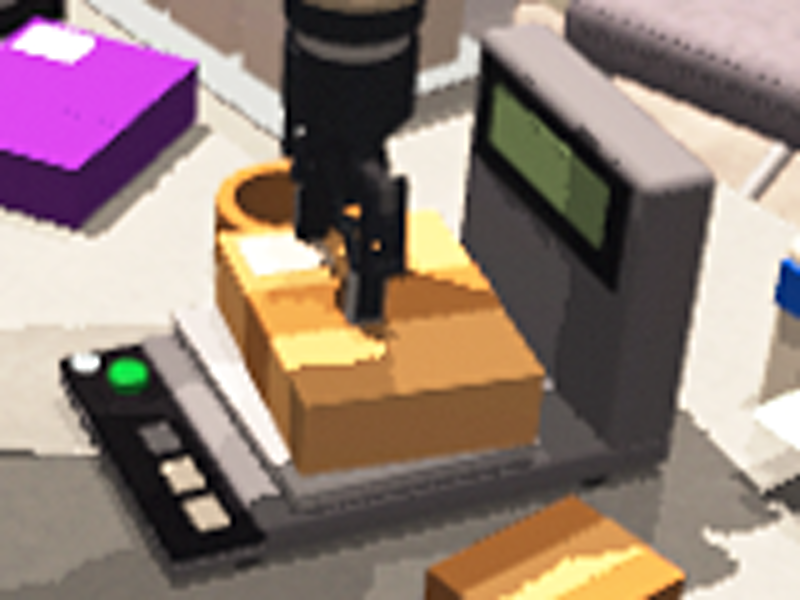

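Now it drags: the near-right lid corner moved from crop (318,403) to (303,405), about 7 mm. Next, combine drag and turn at about 13 N.

```bash
python3 -m handwheel '-0.002 0 0 -0.005 1;-0.004 0 0 -0.01 1;-0.006 0 0 -0.015 1;-0.008 0 0 -0.02 1;-0.01 0 0 -0.025 1'>/dev/null; python3 go.py; python3 trk.py pics/s6.png; python3 go.py
```

```text
t 9.8 p [ 0.5629 -0.091   0.0922] yaw -0.2721 F [ 8.95 -2.85 13.7 ] M [-0.564 -1.741 -0.204]
[363.4 260.5] [356.2 254. ] platter mm [-61.4 -89.3] -> [-67.7 -54.7] [17.482954]
[361.8 273.5] [354.8 266.7] platter mm [-60.  -82.2] -> [-65.8 -46.9] [35.072056]
[411.1 253.8] [406.2 253.1] platter mm [  75.8 -105. ] -> [ 64.7 -97.7] [28.286415]
[409.6 268. ] [436.6 268.9] platter mm [  77.6 -104.8] -> [ 147.3 -134.3] [41.362602]
[345.6 226.9] [344.9 227.4] platter mm [-41.   84.8] -> [-44.   83.2] [48.99587]
t 9.85 p [ 0.5628 -0.0909  0.0922] yaw -0.2716 F [ 7.87 -2.84 13.86] M [-0.442 -1.575 -0.135]
```

```bash
python3 -m handwheel '-0.002 -0.0001 0 -0.005 1;-0.004 -0.0001 0 -0.01 1;-0.006 -0.0001 0 -0.015 1;-0.008 -0.0001 0 -0.02 1;-0.01 -0.0001 0 -0.025 1'>/dev/null; python3 go.py
python3 -m handwheel '-0.002 0 0 -0.005 1;-0.004 0 0 -0.01 1;-0.006 0 0 -0.015 1;-0.008 0 0 -0.02 1'>/dev/null; python3 go.py
```

```text
t 10.35 p [ 0.5581 -0.0896  0.0922] yaw -0.2329 F [ 8.28 -2.84 13.59] M [-0.448 -1.691 -0.151]
t 10.75 p [ 0.5543 -0.0886  0.0921] yaw -0.2014 F [ 8.45 -1.79 13.39] M [-0.32  -1.755 -0.193]
```

```bash
python3 -m handwheel '0 -0.004 0 0 1;0 -0.02 0 0 1;0 -0.08 0 0 1;0 -0.16 0 0 1;0 -0.2 0.1 0 1;0 -0.2 0.2 0 1;0 -0.2 0.3 0 1;0 -0.2 0.4 0 1;0 -0.2 0.5 0 1;0 -0.2 0.5 0 1;0 -0.2 0.5 0 1;0 -0.2 0.5 0 1'>/dev/null; python3 go.py
python3 - <<'E'
from h import *
f=ctrl.grab_frame("top"); cv2.imwrite("pics/t3.png",f["color"])
print(parcel(f),key(f))
cv2.imwrite("pics/t3c.png",cv2.resize(f["color"][150:270,300:420],None,fx=5,fy=5,interpolation=cv2.INTER_CUBIC))
E
```

```text
t 11.95 p [0.5993 0.1569 0.1893] yaw -0.2017 F [-0.52 -0.24  0.56] M [ 0.087 -0.004 -0.012]
(array([ 0.55936304, -0.11511646]), np.float32(-0.25095472), (184.7531280517578, 145.19134521484375)) ((325.4193548387097, 247.4516129032258), array([ 0.4571118 , -0.03511913]))
```

View pics/t3c.png

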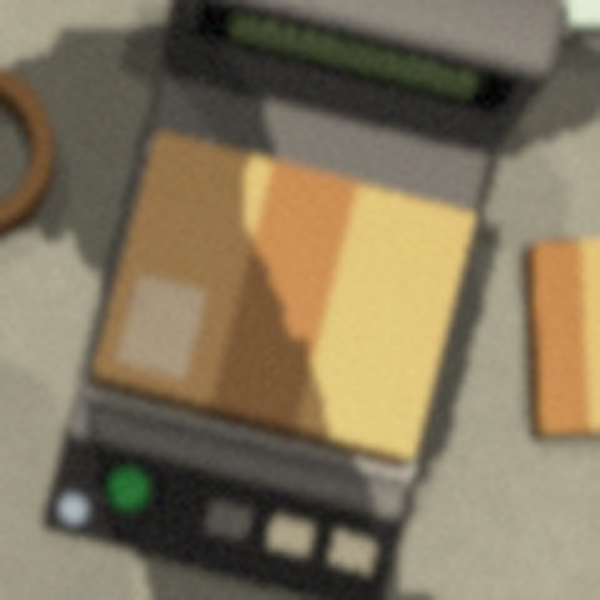

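The parcel is near the middle now, lid corners in the crop at (155,130), (475,212), (410,462), (93,385). The near edge still shows a platter strip at bottom right. The shadow disturbs the mask rectangle, so I'll fit edge lines instead for the residual yaw.

```bash
cat > edge.py <<'E'
from h import *
f=ctrl.grab_frame("top")
th=-.22;R=np.array([[np.cos(th),-np.sin(th)],[np.sin(th),np.cos(th)]]);C=np.array([.5605,-.116])
def edge(img,a,b,z,n=40,w=2.5):
    g=cv2.GaussianBlur(img,(0,0),.7).astype(np.float32)
    a=np.array(a,float);b=np.array(b,float);d=(b-a)/np.linalg.norm(b-a);nn=np.array([-d[1],d[0]])
    s=np.linspace(-w,w,41);pts=[]
    for u in np.linspace(.08,.92,n):
        q=a+u*(b-a)+s[:,None]*nn
        v=cv2.remap(g,q[:,0].astype(np.float32)[None],q[:,1].astype(np.float32)[None],cv2.INTER_LINEAR)[0]
        m=np.abs(np.gradient(v,axis=0)).sum(1); m[m<.6*m.max()]=0
        pts.append(a+u*(b-a)+(m*s).sum()/m.sum()*nn)
    P=cast(f,pts,z); P=(P-C)@R*1000
    vx,vy,x0,y0=cv2.fitLine(P.astype(np.float32),cv2.DIST_HUBER,0,1,.01).ravel()
    return (vx,vy,x0,y0)
def show(n,e):
    vx,vy,x,y=e
    if abs(vy)>abs(vx): print(n,"x at y=0: %.1f mm, yaw %.4f"%(x-vx/vy*y,-vx/vy))
    else: print(n,"y at x=0: %.1f mm, yaw %.4f"%(y-vy/vx*x,vy/vx))
cr=lambda P,k,o:(np.array(P,float)+.5)/k-.5+o
t0=cv2.imread("pics/top0.png");t3=cv2.imread("pics/t3.png")
o=[290,125]; L=lambda a,b:(cr(a,4,o),cr(b,4,o))
E
cat > m.py <<'E'
from edge import *
show("platter front",edge(t0,*L((105,415),(372,483)),.048))
show("panel front",edge(t0,*L((78,520),(345,585)),.035))
show("tower top front",edge(t0,*L((180,88),(485,162)),.208))
show("tower top back",edge(t0,*L((215,30),(470,92)),.208))
q=[(190,168),(438,262),(365,450),(120,358)]
for i,n in enumerate(("far","right","near","left")): show("P0 "+n,edge(t0,*L(q[i],q[(i+1)%4]),.098))
o2=[300,150];q=[(155,130),(475,212),(410,462),(93,385)]
for i,n in enumerate(("far","right","near","left")): show("P3 "+n,edge(t3,cr(q[i],5,o2),cr(q[(i+1)%4],5,o2),.098))
E
python3 m.py
```

```text
platter front x at y=0: -75.7 mm, yaw -0.0067
panel front x at y=0: -151.2 mm, yaw -0.0038
tower top front x at y=0: 118.8 mm, yaw -0.0101
tower top back x at y=0: 164.6 mm, yaw -0.0059
P0 far x at y=0: 91.1 mm, yaw -0.1483
P0 right y at x=0: -90.5 mm, yaw -0.1293
P0 near x at y=0: -52.1 mm, yaw -0.1182
P0 left y at x=0: 91.2 mm, yaw -0.1374
P3 far x at y=0: 69.7 mm, yaw -0.0171
P3 right y at x=0: -89.2 mm, yaw -0.0124
P3 near x at y=0: -70.6 mm, yaw -0.0145
P3 left y at x=0: 91.7 mm, yaw -0.0250
```

Parcel versus platter: yaw about -0.01 rad, offset about 1 mm in x and 1–2 mm in y. That leaves roughly 4–6 mm of platter showing on every side, so it is centred and released. Next, the green key at about (0.458,-0.036), with fingers shut.

```bash
python3 go.py .458 -.036 .1893 -.2017; python3 go.py .458 -.036 .06 | tail -1
```

```text
t 12.05 p [0.5997 0.1563 0.1896] yaw -0.203 F [ 0.27 -0.29  0.06] M [ 0.003  0.011 -0.022]
shift [-0.2     0.001  -0.4337]
turn -0.0008568130689347422
shift [-0.1998  0.2596 -0.4336]
```

```bash
python3 -m handwheel '-0.1 0 -0.1 0 -1;-0.2 0 -0.2 0 -1;-0.2 0 -0.3 0 -1;-0.2 0 -0.434 0 -1;-0.2 0 -0.434 0 -1;-0.2 0 -0.434 0 -1;-0.2 0 -0.434 0 -1;-0.2 0 -0.434 0 -1;-0.2 0.09 -0.434 0 -1;-0.2 0.18 -0.434 0 -1;-0.2 0.25 -0.434 0 -1;-0.2 0.25 -0.434 0 -1' | grep opening; python3 -m handwheel '0 0 0 0 -1;0 0 0 0 -1;0 0 0 0 -1' >/dev/null; python3 go.py .458 -.036 .06
python3 - <<'E'
from h import *
f=ctrl.grab_frame("side"); cv2.imwrite("pics/s7.png",cv2.resize(f["color"][180:300,290:450],None,fx=5,fy=5,interpolation=cv2.INTER_CUBIC))
E
```

```text
opening: 0.0
t 13.55 p [ 0.4601 -0.035   0.0664] yaw -0.2009 F [-0.19  0.32 -0.79] M [-0.009  0.02   0.032]
shift [-0.0038  0.0127 -0.0027]
```

View pics/s7.png

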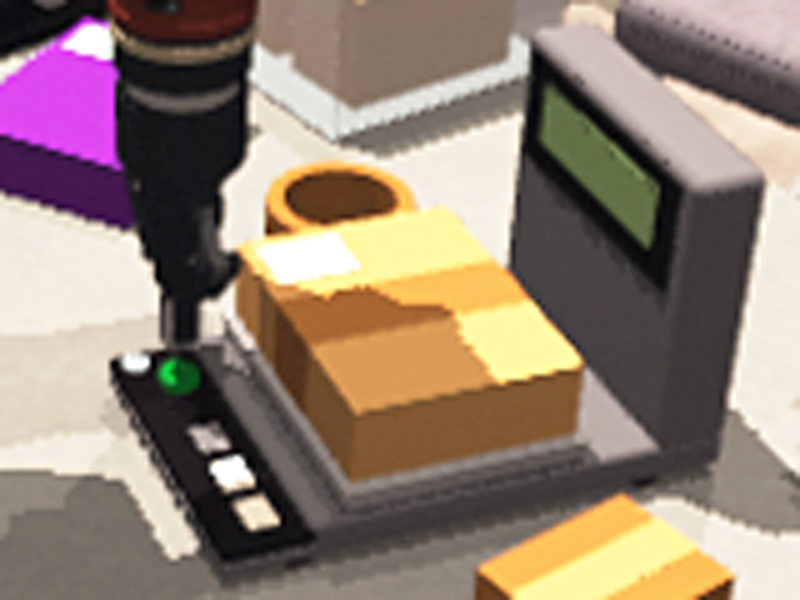

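Shut fingertips at crop (180,345) are directly above the green key at (178,375), and the offset matches the remaining height. The parcel looks square with platter visible at the near and right sides. Pressing.

```bash
python3 -m handwheel '-0.003 0.012 -0.002 0 -1;-0.003 0.024 -0.002 0 -1;-0.003 0.034 -0.002 0 -1;-0.003 0.034 -0.002 0 -1'>/dev/null; python3 go.py
python3 -m handwheel '0 0.004 0 0 -1;0 0.008 0 0 -1;0 0.008 0 0 -1'>/dev/null; python3 go.py
```

```text
t 14.0 p [ 0.4565 -0.0356  0.0469] yaw -0.2016 F [ 0.16 -0.03  1.  ] M [-0.021  0.157 -0.029]
t 14.3 p [ 0.4567 -0.0356  0.0435] yaw -0.2014 F [-1.95  0.93  2.79] M [-0.054  0.37   0.04 ]
```

```bash
python3 -m handwheel '0 0.002 0 0 -1;0 0.003 0 0 -1;0 0.003 0 0 -1'>/dev/null; python3 go.py
python3 -m handwheel '0 0.002 0 0 -1;0 0.003 0 0 -1;0 0.003 0 0 -1;0 0.003 0 0 -1'>/dev/null; python3 go.py
```

```text
t 14.6 p [ 0.4567 -0.0356  0.0421] yaw -0.2014 F [-3.12  0.1   4.15] M [-0.019  0.628 -0.018]
t 15.0 p [ 0.4568 -0.0356  0.0417] yaw -0.2013 F [-7.69  1.33 23.74] M [0.196 1.835 0.007]
```

The key has bottomed after about 5 mm of travel. Releasing, retreating and checking.

```bash
python3 -m handwheel '0 -0.01 0 0 -1;0 -0.06 0 0 -1;0 -0.15 0 0 -1;0 -0.25 0 0 -1;0 -0.3 0.1 0 -1;0 -0.3 0.2 0 -1;0 -0.3 0.3 0 -1;0 -0.3 0.4 0 -1;0 -0.3 0.5 0 -1;0 -0.3 0.5 0 -1;0 -0.3 0.5 0 -1;0 -0.3 0.5 0 -1'>/dev/null; python3 go.py
python3 - <<'E'
from edge import *
cv2.imwrite("pics/t4.png",f["color"])
o2=[300,150];q=[(155,130),(475,212),(410,462),(93,385)]
for i,n in enumerate(("far","right","near","left")): show("P4 "+n,edge(f["color"],cr(q[i],5,o2),cr(q[(i+1)%4],5,o2),.098))
print(key(f)); cv2.imwrite("pics/t4c.png",cv2.resize(f["color"][100:280,260:460],None,fx=3,fy=3,interpolation=cv2.INTER_CUBIC))
E
```

```text
t 16.2 p [0.5067 0.2086 0.1904] yaw -0.2016 F [ 0.14 -1.44 -0.28] M [-0.009 -0.006  0.027]
P4 far x at y=0: 69.4 mm, yaw -0.0137
P4 right y at x=0: -89.1 mm, yaw -0.0121
P4 near x at y=0: -70.9 mm, yaw -0.0217
P4 left y at x=0: 91.5 mm, yaw -0.0034
((325.2142857142857, 247.46428571428572), array([ 0.45706005, -0.03454665]))
```

View pics/t4c.png

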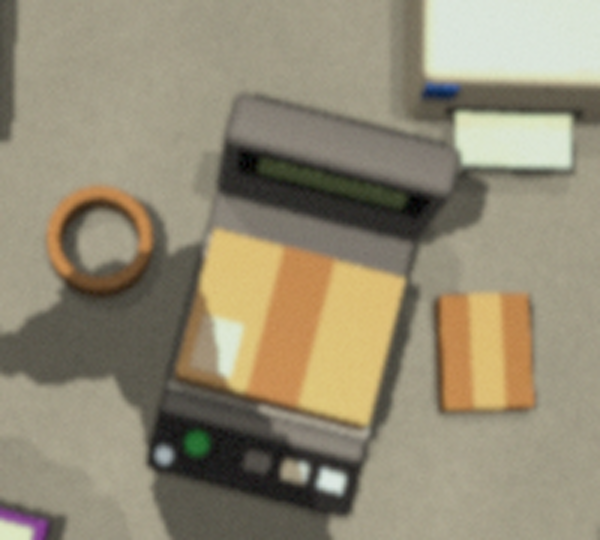

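The last picture shows the parcel square on the platter (crop (205–405, 230–425)), the key up at (197,443), and the tape roll and carton unmoved. Handing in.

```bash
python3 -c "
from workcell import ctrl
print(ctrl.finish_job())"
```

```text
the job is handed in; nothing more can be done
None
```

The parcel is back in the middle of the platter, the green key has been pressed and released, and the job is handed in at about 16 s; the system gave no verdict.

- **Slide:** I dragged and turned the parcel with two spread fingertips, pressing 12 to 13.9 N. With the parcel's own weight that is at most about 20.4 N, against the 21.6 N limit. The first 4–5 mm of drag slipped on the lid because the press was too light; after that the parcel followed.
- **Final position:** The last edge fits put the parcel 1 to 2.5 mm towards the front and about 1 mm to the left. It is skewed by about 0.01 rad or less. That leaves roughly 3 mm or more of platter showing on every side, and the parcel did not move when the key was pressed.
- **Key:** It went down its full 5 mm. The fingers briefly pressed it with about 24 N at the end stop. That was on the key panel rather than the platter, but it is more than the 4 N the key needed.
- **Bystanders:** The tape roll and small carton are where they were in the last picture. The other things on the bench were never approached, but I did not check them again at the end.

**Disagreements:**
- The side camera put the key about 8 mm from where the top camera did, and I used the top view.
- The platter centre came out 1 to 3 mm different depending on which feature I measured from.
- The simple mask rectangle gave a remaining skew of -0.03 rad because of a shadow, so I relied on the edge fits.

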